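Set a bar in the length gauge and hold its telescoping cursor out for marking

ROBOT

A 7-joint arm with a two-finger parallel gripper is mounted at the origin on a cart in front of the work surface, level with it; the furniture and walls round the work are solid. World frame = base frame: x ahead of the robot, y to its left, z up, the work surface at z = 0. Lengths are in m, angles in rad, forces in N, time in s.
With the tool pointing down it reaches from about 0.425 to 0.875 m from the base axis. Payload 9.9 kg.
Tool frame: the origin (TCP) lies on the front face of the gripper's body, between the roots of the fingers; the fingertips stand 73 mm ahead of it and the grasp point (between the pads) lies 54 mm ahead of it; z points along the fingers, y is the line along which they close (so a half turn about z gives the same grasp; the last joint's range is limited). The gripper opens to 85 mm and grips with 20 to 120 N. Pads are 22 mm wide; open, the fingers measure 114 mm over their backs; the gripper's body (76 mm by 85 mm) begins 54 mm behind the grasp point. The pads swing forward as they close: fully open they stand 13 mm farther back than shut.
Start: joints at [1.026, 0.576, 0.025, 1.437, -0.015, 1.129, -0.057], TCP at [0.3, -0.605, 0.304] pointing down, gripper open.
Joint ranges: [-2.76, 2.76], [-0.34, 2.15], [-1.52, 1.57], [0.19, 2.46], [-1.09, 4.23], [0.17, 1.99], [-2.82, 2.82]. Speed limits (rad/s): [2.22, 2.22, 3.01, 3.01, 3.14, 3.14, 3.14].

INTERFACE

Orientations are given as a unit quaternion [w, x, y, z].
In Python, from bench import r, cams gives the robot as it stands.
- The arm moves only by the tool carry_out, never from a script. Its argument "series" is a list that holds one entry, the list of rows, each a list of 6 numbers: the shift along the world's x, y, z in m, then the turn, a rotation vector about the world's x, y, z in degrees. A call has 1 to 20 rows; each row is the pose to reach, as a shift and turn from the pose commanded when the call began; what a row does not reach only later rows make up. A row lasts 1/10 s, in which the tool goes at most 50 mm and 8.59 degrees, less where a joint would pass 70% of its speed; a pose out of reach is approached as far as the arm can. A call with a gripper value outside its range is refused whole. "gripper" is the closure, from 0 (fully open) to 1 (shut), set as the call begins (left out, the last holds). The fingers move at their own pace and stop on an object; "grip_force" is the grip in N (left out, the last holds). Time passes only in rows, so rows that repeat a pose let the fingers close. It gives the time, the measured TCP pose, the force, the opening and the grip force at its end, in the units of the state.
- r.state(): the state, without advancing time (a new reading comes with each control period).
- cams.grab_frame(name): name is "scene" or "side" or "wrist"; returns a dict with "frame" (420x560x3 uint8, blue, green, red), "intrinsics" (3x3 intrinsics, pixels), "R" (3x3) and "t" (3): a world point X has camera coordinates R X + t. Camera axes: x right, y down, z forward; pixel columns grow to the right and rows downward; lengths in m; the calibration is good to about 2 mm. A picture is of the moment at which its call begins. There is no depth.
- r.sign_off(): hands the job in; it is judged then, once.
The state is a dict: "clock": time; "joints": joint angles; "joint_vel": joint speeds; "joint_efforts": joint torques, N m; "tool_pos": TCP position; "orientation": TCP orientation; "contact_force": force on the tool from outside, world axes, zero at the start; "ft_torque": the same for the moment, N m; "width": finger opening in m; "grasp_force": force on a finger pad.
Only numpy, scipy, OpenCV 4.12 (cv2) and the standard library are available. Lean on these libraries where they do the work, as an engineer would, in place of code of your own. Each camera call takes 0.05 s, during which the arm holds its last target. There are 200 camera calls.

TASK

Get the wooden bar ready for marking to length: lay it along the gauge's aluminium fence, long side flush against the fence and one end against the end stop, and let go of it. Then squeeze the red button on the telescope's black grip, pull the grip out past the first stop to its second stop (as far as it goes), and finish still holding it out there with the button squeezed. Leave the bar in place and do not disturb the loose tape roll, sanding block and screwdriver.

Things in the scene. Friction and masses are not known exactly. Their poses are not given: they have to be found in the camera images.
- gauge: Length gauge fixed to the bench. Origin on the bench at the foot of the fence's flush face; axes: z up, x away from the robot (yaw varies), y left along the fence. Fence: low aluminium bar, x 0 to 30 mm, y -110 to +75 mm, 14 mm high; its flush face, plane x = 0, looks to -x (towards the robot). The bar belongs on the bench at x -38 to 0, y -90 to 50 mm.
- corner (a point): Foot of the corner of fence face and end stop: gauge x 0, y 50 mm, on the bench; axes as the gauge. The end stop: x -45 to 0, y 50 to 75 mm, 14 mm high, its face (y = 50 mm) looks to -y. Fingers that hold the bar by its upper 20 mm pass over fence and stop.
- tube_mouth (a point): Mouth of the fixed aluminium tube (31 mm thick collar) that lies along y behind the fence, on a dark foot plate: gauge x 75, y 90 mm, z 66 mm; the tube runs to y 246 mm. Out of it the telescope pulls along gauge -y. Axes as the gauge.
- cursor_tip (a point): Red tip of the flat steel cursor arm carried by the telescope: 8 mm wide, z 43 to 50 mm, from under the grip to gauge x = -30 mm (tip at x -25 mm). At home it lies over the end stop (y 62.5 mm); it clears the bar's top by 5 mm.
- grip_center (a point): Centre of the telescope's black grip block at button height, z 90 mm; moves with the telescope (home: gauge x 75, y 62.5 mm). Block: 26 mm wide (gauge x), 33 mm with the button out, 40 mm along y, z 56 to 112 mm. Grip it from above, fingers closing along gauge x, one pad on the button. Axes as the gauge.
- button_face (a point): Centre of the red round button's outer face, 18 mm in diameter, on the grip's -x side (facing the robot), standing out 7 mm; pressed along gauge +x.
- gauge_button (a joint): Button travel in m: 0 out, 0.006 fully pressed. Sprung, 5 N to start and 10 N fully down; any firm grip across the block presses it. From 0.004 on the telescope is free; otherwise catches bar it at home and at the first stop (0.06).
- gauge_slide (a joint): Telescope extension in m along gauge -y: 0 home, 0.06 first stop (only felt if the button is out), 0.12 second stop, a hard end. A spring draws it back with 2 N (home) to 5 N (out): let go when out, it slides back to the first stop.
- wood_bar: Loose brown wooden bar, 38 x 140 x 38 mm, about 0.1 kg; origin at the centre of its underside, its y axis along its length.
- bar_center (a point): Centre of the wooden bar, 19 mm above its underside. Axes as the bar.
- duct_roll: Loose grey tape roll, 112 mm across, 48 mm high, a bystander; origin at the centre of its underside.
- sand_block: Loose brown sanding block, 64 x 112 x 28 mm, a bystander; origin at the centre of its underside.
- cross_driver: Loose screwdriver with a blue handle, 29 x 192 x 25 mm, a bystander; origin under its centre.

How it is judged:
On the way, in this order (a step that is already met when the one before it is completed fails the run):
1. the bar lies flush against fence and end stop and is let go, the telescope still home (x of bar_center in the frame of gauge between -0.0225 and -0.015 m and y of bar_center in the frame of gauge between -0.026 and -0.015 m and angle between the y axis of wood_bar and the y axis of gauge, either way round below 0.04 rad and height (world z) of bar_center below 0.022 m and contact force between the fingers and wood_bar below 0.2 N and value of joint gauge_slide below 0.006 m), for 0.2 s.
2. the button is squeezed with the telescope still home (value of joint gauge_button above 0.004 m and value of joint gauge_slide below 0.01 m and contact force between the fingers and gauge above 3 N), for 0.1 s.
At the end, for the whole second after the job is handed in: The telescope is out at its second stop (within 6 mm) with the button squeezed (over 4 mm) and the fingers holding it (over 3 N); the bar lies on the bench at rest, untouched, within 3.5 mm of the fence, 6 mm of the end stop and 0.04 rad of parallel (value of joint gauge_slide above 0.114 m and value of joint gauge_button above 0.004 m and contact force between the fingers and gauge above 3 N and x of bar_center in the frame of gauge between -0.0225 and -0.015 m and y of bar_center in the frame of gauge between -0.026 and -0.015 m and angle between the y axis of wood_bar and the y axis of gauge, either way round below 0.04 rad and height (world z) of bar_center below 0.022 m and linear speed of wood_bar below 0.02 m/s and contact force between the fingers and wood_bar below 0.2 N); the arm keeps its last pose, push and grip.
It fails at once if the tape roll, sanding block or screwdriver is moved more than 20 mm (distance of any of duct_roll, sand_block, cross_driver from where it was at the start of the episode above 0.02 m).
It also fails if it takes over 51 s, if anything falls off the work surface, if the arm or the gripper's body presses on something with over 40 N, if the wrist force passes 120 N, or if a joint passes its speed limit or range.

## Working session

There is one attempt and no reset: what is moved stays moved. The work goes in short steps, Python scripts to look and compute and a tool call to move; the robot and the scene stay as the last step left them, time stands still between calls to the robot, and variables do not carry over. Pictures are saved under pics/ and viewed, at most 10 in all, crops included, and the job is handed in when it is done.

Besides the shell and the picture viewer there is one more tool, called after ">>>" as name(argument=value, ...), one argument or row to a line, values as JSON. carry_out: Moves the arm, as the interface text tells. Its arguments: {"type":"object","properties":{"series":{"type":"array"},"gripper":{"type":"number"},"grip_force":{"type":"number"}},"required":["series"]}

```bash
mkdir -p pics; cat > h.py <<'E'
import numpy as np, cv2, json
from bench import r, cams
def grab(name,fn):
    g=cams.grab_frame(name); cv2.imwrite('pics/'+fn+'.png',g['frame'])
    np.savez('pics/'+fn+'.npz',**{k:np.array(g[k]) for k in('frame','intrinsics','R','t')}); return g
def load(fn): return np.load('pics/'+fn+'.npz')
def px2w(g,uv,z):
    K,R,t=g['intrinsics'],g['R'],g['t'].ravel()
    out=[]
    for u,v in uv:
        d=R.T@np.linalg.solve(K,[u,v,1]); c=-R.T@t
        out.append(c+d*(z-c[2])/d[2])
    return np.array(out)
def w2px(g,X):
    X=np.atleast_2d(X); p=(g['R']@X.T).T+g['t'].ravel(); q=(g['intrinsics']@p.T).T; return q[:,:2]/q[:,2:]
def crop(fn,u0,v0,w,h,s,out):
    cv2.imwrite('pics/'+out+'.png',cv2.resize(load(fn)['frame'][v0:v0+h,u0:u0+w],None,fx=s,fy=s,interpolation=cv2.INTER_CUBIC))
E
python3 - <<'E'
from h import *
for n in('scene','side'):
    g=grab(n,n+'0'); print(n,-g['R'].T@np.array(g['t']).ravel(),g['R'][2])
a=cv2.imread('pics/scene0.png');b=cv2.imread('pics/side0.png')
print({k:np.round(v,3) for k,v in r.state().items()})
E
```

```text
scene [-0.06896316  0.58422918  0.63955135] [ 0.57343052 -0.65107057 -0.49727714]
side [-0.18594048 -1.28264306  0.61627096] [ 0.51595296  0.77541443 -0.36403984]
{'clock': np.float64(0.1), 'joints': array([ 1.026,  0.576,  0.025,  1.438, -0.015,  1.129, -0.057]), 'joint_vel': array([ 0.   , -0.003,  0.001, -0.   ,  0.001,  0.   ,  0.002]), 'joint_efforts': array([ 6.000e-03, -7.673e+01,  2.258e+00, -2.866e+01,  1.600e-02,
        9.000e-03, -0.000e+00]), 'tool_pos': array([ 0.3  , -0.604,  0.303]), 'orientation': array([-0.001,  0.974,  0.228, -0.   ]), 'contact_force': array([0.239, 0.227, 0.104]), 'ft_torque': array([-0.037,  0.014, -0.017]), 'grasp_force': np.float64(0.0), 'width': np.float64(0.085)}
```

View pics/scene0.png

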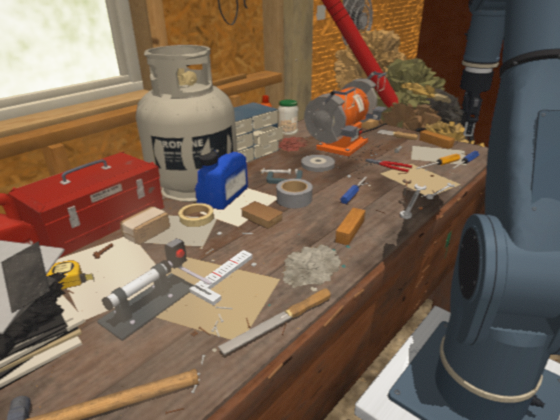

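View pics/side0.png

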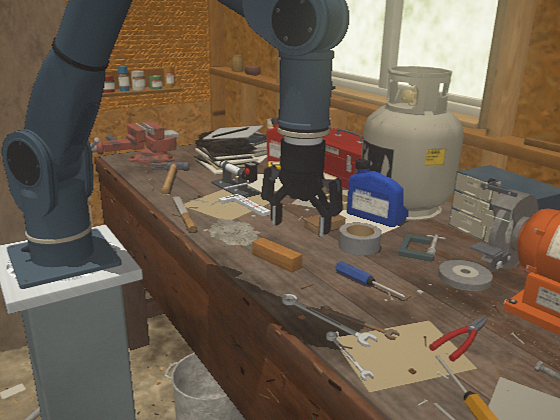

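Scene: the gauge is around (200,275), the grip with its red button at (177,252) and the bar at (350,225). The sanding block is at (262,213), the roll at (294,192) and the screwdriver at (353,190). In the side view the bar is at (277,253).

```bash
python3 - <<'E'
from h import *
crop('scene0',100,230,160,80,5,'c1')
f=load('scene0')['frame'];s=load('side0')['frame']
A=cv2.resize(f[170:250,235:375],None,fx=5,fy=5,interpolation=cv2.INTER_CUBIC)[:, :700]
B=cv2.resize(s[215:285,235:375],None,fx=5,fy=5,interpolation=cv2.INTER_CUBIC)
C=np.vstack([A[150:,:],B]); print(C.shape); cv2.imwrite('pics/c2.png',C)
E
```

```text
(600, 700, 3)
```

View pics/c1.png

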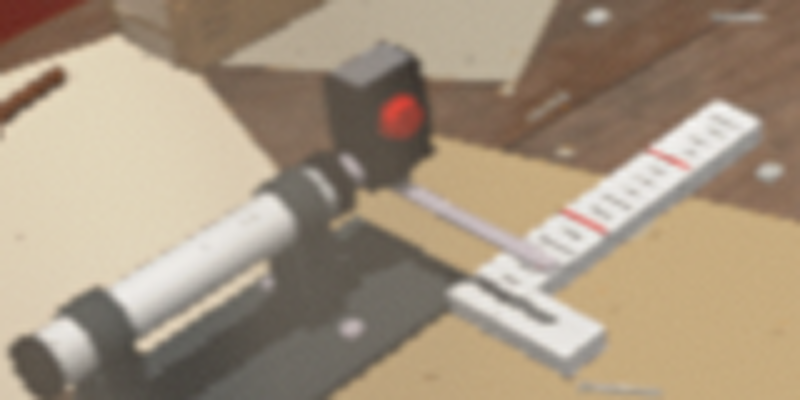

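View pics/c2.png

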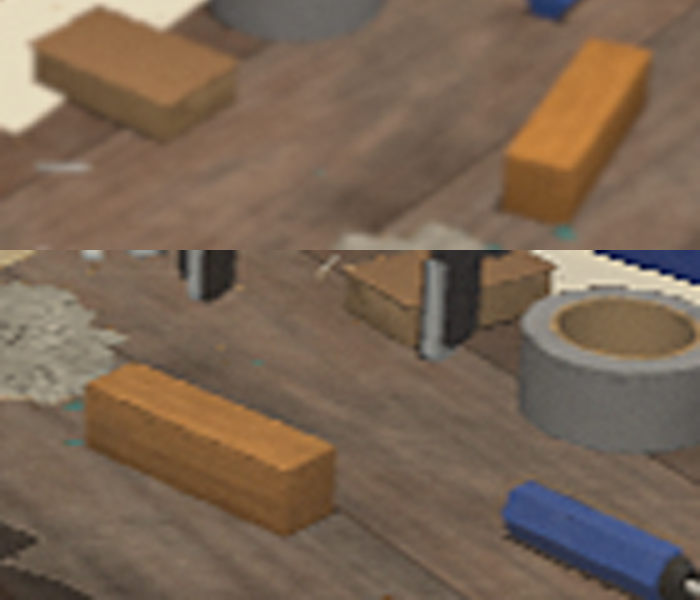

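```bash
cat > fit.py <<'E'
from h import *
from scipy.optimize import least_squares
s=load('scene0'); d=load('side0')
P=np.array([[720,99],[763,124],[447,291],[573,363],[606,325]])/5+[100,230]
G=np.array([[30,-110,14],[0,-110,14],[30,75,14],[-45,75,14],[-45,50,14]])/1e3
def T(p,X,):
    c,sn=np.cos(p[2]),np.sin(p[2]); return np.c_[X[:,0]*c-X[:,1]*sn+p[0],X[:,0]*sn+X[:,1]*c+p[1],X[:,2]]
f=least_squares(lambda p:(w2px(s,T(p,G))-P).ravel(),[.55,.15,0]); print('gauge',f.x,np.degrees(f.x[2]),np.round(f.fun.reshape(-1,2),1)); g=f.x
print('button seen',np.array([403,117])/5+[100,230],'pred',w2px(s,T(g,np.array([[.055,.0625,.09]]))))
a=np.array([[590,40],[650,58],[575,166],[505,150],[568,221],[504,205]])/5+[235,200]
b=(np.array([[87,382],[140,365],[334,448],[285,472],[88,445],[287,532],[333,508]])-[0,250])/5+[235,215]
h,l=.019,.07
# +y = towards scene-near end
A=np.array([[h,-l,2*h],[-h,-l,2*h],[-h,l,2*h],[h,l,2*h],[-h,l,0],[h,l,0]])
B=np.array([[-h,l,2*h],[h,l,2*h],[h,-l,2*h],[-h,-l,2*h],[-h,l,0],[-h,-l,0],[h,-l,0]])
for nm,fn in(('both',lambda p:np.r_[(w2px(s,T(p,A))-a).ravel(),(w2px(d,T(p,B))-b).ravel()]),('scene',lambda p:(w2px(s,T(p,A))-a).ravel()),('side',lambda p:(w2px(d,T(p,B))-b).ravel())):
    q=least_squares(fn,[.5,-.2,.3]); print('bar',nm,q.x,np.degrees(q.x[2]),np.abs(q.fun).max())
E
python3 fit.py
```

```text
gauge [0.5596713  0.08680094 0.08056112] 4.615812301743458 [[-0.2  0.3]
 [ 0.2 -0.7]
 [ 0.3  0.4]
 [-0.9 -0.7]
 [ 0.6  0.6]]
button seen [180.6 253.4] pred [[182.09557978 254.60238578]]
bar both [ 0.45513617 -0.29349185  0.25333323] 14.514925066634678 2.7037654864175806
bar scene [ 0.45222289 -0.29149314  0.25136057] 14.401899688279178 2.100364017566733
bar side [ 0.45794656 -0.29140629  0.23835522] 13.656748218351913 1.3499513436008215
```

>>> carry_out(
  series=[
    [[0.155,0.312,-0.1,0,0,77.8],[0.155,0.312,-0.1,0,0,77.8],[0.155,0.312,-0.1,0,0,77.8],[0.155,0.312,-0.1,0,0,77.8],[0.155,0.312,-0.1,0,0,77.8],[0.155,0.312,-0.1,0,0,77.8],[0.155,0.312,-0.1,0,0,77.8],[0.155,0.312,-0.1,0,0,77.8],[0.155,0.312,-0.1,0,0,77.8],[0.155,0.312,-0.1,0,0,77.8],[0.155,0.312,-0.1,0,0,77.8],[0.155,0.312,-0.1,0,0,77.8],[0.155,0.312,-0.1,0,0,77.8]],
  ],
  gripper=0,
  grip_force=30,
)

```text
clock: 1.4
tool_pos: [0.4549, -0.293, 0.204]
orientation: [0.0, 0.615, 0.788, -0.0]
contact_force: [-0.3, -0.0, -0.7]
width: 0.0853
grasp_force: 0.0
```

```bash
python3 - <<'E'
from h import *
print(r.state()); grab('wrist','w1')
E
```

```text
{'clock': 1.4, 'joints': array([ 0.73017442,  0.50875513, -0.3598235 ,  1.90912755,  0.25007657,
        0.76704863,  0.47571086]), 'joint_vel': array([ 0.00063889, -0.00170171, -0.0045757 ,  0.00066525,  0.00170154,
        0.00084097,  0.008281  ]), 'joint_efforts': array([ 2.89552513e-02, -6.31894398e+01, -3.58724020e+00, -2.12878740e+01,
        4.00235964e-03,  1.66667443e-03, -4.44107386e-02]), 'tool_pos': array([ 0.45494055, -0.29304756,  0.2039618 ]), 'orientation': array([ 7.63303090e-05,  6.15471494e-01,  7.88159135e-01, -1.08419675e-04]), 'contact_force': array([-0.26378826, -0.00532772, -0.68078503]), 'ft_torque': array([-0.02616025,  0.01947546,  0.02049821]), 'grasp_force': 0.0, 'width': 0.08526186211368078}
```

View pics/w1.png

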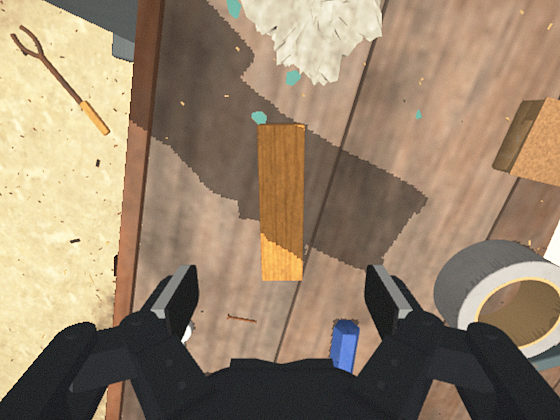

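The wrist picture shows the bar with top corners at about (259,125), (304,124), (302,280) and (263,280).

```bash
python3 - <<'E'
from h import *
g=load('w1'); p=px2w(g,[[259,125],[304,124],[302,280],[263,280]],.038)
print(p,p.mean(0)); f=(p[0]+p[1])/2-(p[2]+p[3])/2; print(np.linalg.norm(f),np.degrees(np.arctan2(-f[0],f[1])),np.linalg.norm(p[0]-p[1]),np.linalg.norm(p[2]-p[3]))
print('grasp pt px',w2px(g,[[.4549,-.293,.038]]))
E
```

```text
[[ 0.42216255 -0.22853711  0.038     ]
 [ 0.45612364 -0.21932971  0.038     ]
 [ 0.49141134 -0.35472364  0.038     ]
 [ 0.45606864 -0.36349678  0.038     ]] [ 0.45644154 -0.29152181  0.038     ]
0.13953391139751753 14.356009410923512 0.03518710098206708 0.036415313304789684
grasp pt px [[279.88128185 210.31134505]]
```

>>> carry_out(
  series=[
    [[0.0015,0.0015,-0.04,0,0,0],[0.0015,0.0015,-0.08,0,0,0],[0.0015,0.0015,-0.112,0,0,0],[0.0015,0.0015,-0.112,0,0,0],[0.0015,0.0015,-0.112,0,0,0]],
  ],
)

```text
clock: 1.95
tool_pos: [0.4567, -0.2911, 0.0922]
orientation: [-0.0, 0.614, 0.789, -0.0]
contact_force: [0.1, 0.8, 1.3]
width: 0.0853
grasp_force: 0.0
```

>>> carry_out(
  series=[
    [[0,0,0,0,0,0],[0,0,0,0,0,0],[0,0,0,0,0,0],[0,0,0,0,0,0],[0,0,0,0,0,0],[0,0,0,0,0,0],[0,0,0,0,0,0],[0,0,0,0,0,0]],
  ],
  gripper=1,
  grip_force=30,
)

```text
clock: 2.75
tool_pos: [0.4569, -0.2915, 0.0931]
orientation: [0.001, 0.614, 0.789, -0.0]
contact_force: [-1.9, -0.2, 8.0]
width: 0.0373
grasp_force: 29.6
```

>>> carry_out(
  series=[
    [[0,0,0.05,0,0,0],[0,0,0.09,0,0,0],[0.01,0.045,0.1,0,0,-2],[0.02,0.09,0.108,0,0,-4],[0.03,0.135,0.108,0,0,-6],[0.04,0.18,0.108,0,0,-8],[0.05,0.22,0.108,0,0,-9.6],[0.06,0.26,0.108,0,0,-9.6],[0.07,0.29,0.108,0,0,-9.6],[0.079,0.318,0.108,0,0,-9.6],[0.079,0.318,0.108,0,0,-9.6],[0.079,0.318,0.108,0,0,-9.6],[0.079,0.318,0.108,0,0,-9.6]],
  ],
)

```text
clock: 4.05
tool_pos: [0.5353, 0.0258, 0.1999]
orientation: [0.0, 0.679, 0.735, -0.0]
contact_force: [-0.3, -1.0, -0.5]
width: 0.0373
grasp_force: 32.1
```

```bash
python3 - <<'E'
from h import *
g=grab('wrist','w2')
print(r.state()['tool_pos'],r.state()['orientation'])
T=lambda X:np.c_[.5597+X[:,0]*.9968-X[:,1]*.0805,.0868+X[:,0]*.0805+X[:,1]*.9968,X[:,2]]
print(w2px(g,T(np.array([[30,-110,14],[0,-110,14],[30,75,14],[-45,75,14],[-45,50,14],[0,50,14]])/1e3)))
E
```

```text
[0.53528853 0.0255769  0.19992692] [ 9.45036346e-05  6.78763164e-01  7.34357122e-01 -4.19125206e-04]
[[340.57111641 253.24879455]
 [309.94983114 253.3230659 ]
 [355.31187999  39.21868424]
 [258.92892235  39.53159918]
 [259.76777738  74.6975945 ]
 [315.63211512  74.52376773]]
```

View pics/w2.png

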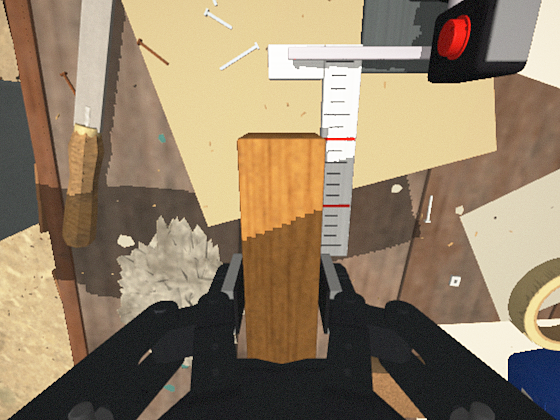

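The wrist view shows the stop's left corners at about (268,44) and (270,79), the inner corner near (322,79) and the fence's near right corner at (347,255). That is 6–8 px off the first fit, so I'll enlarge and refit.

```bash
python3 - <<'E'
from h import *
f=load('w2')['frame']
cv2.imwrite('pics/c3.png',np.hstack([cv2.resize(f[30:155,255:375],None,fx=3.2,fy=4.8,interpolation=cv2.INTER_CUBIC),cv2.resize(f[150:275,255:375],None,fx=3.2,fy=4.8,interpolation=cv2.INTER_CUBIC)]))
E
```

```text
(no output)
```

View pics/c3.png

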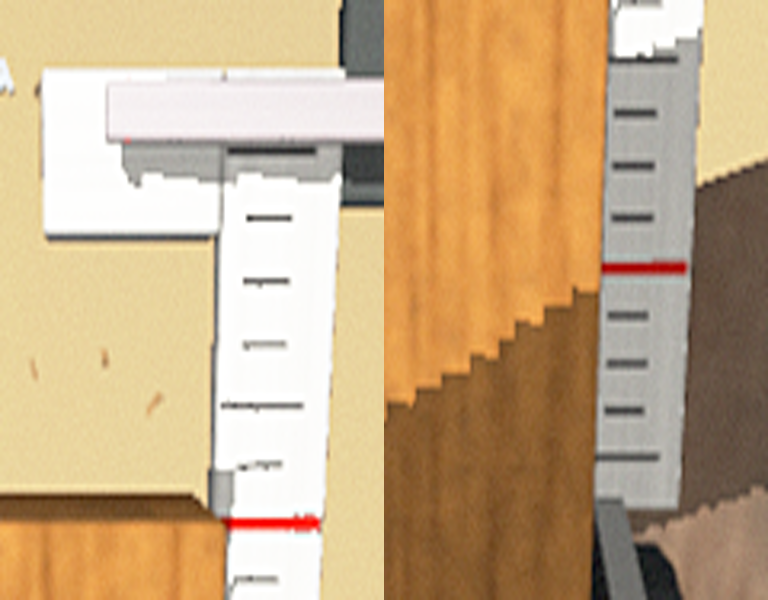

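```bash
cat > fit2.py <<'E'
from h import *
from scipy.optimize import least_squares
s=load('scene0'); w=load('w2')
def T(p,X):
    c,sn=np.cos(p[2]),np.sin(p[2]); return np.c_[X[:,0]*c-X[:,1]*sn+p[0],X[:,0]*sn+X[:,1]*c+p[1],X[:,2]]
P=np.array([[268.1,44.6],[269.1,78.75],[323.1,78.75],[362.2,44.6],[347.5,255.8]])
G=np.array([[-45,75,14],[-45,50,14],[0,50,14],[30,75,14],[30,-110,14]])/1e3
f=least_squares(lambda p:(w2px(w,T(p,G))-P).ravel(),[.55,.15,0]); g=f.x
print('gauge',g,np.degrees(g[2]),np.round(f.fun.reshape(-1,2),1))
# bar far-end top corners in the same view; nominal top z in hand
q=px2w(w,[[238,139],[326,139]],.2-.0922+.038); print(q,q.mean(0),np.linalg.norm(q[0]-q[1]),np.degrees(np.arctan2(*(q[1]-q[0])[[1,0]])))
c=q.mean(0)[:2]+.07*np.array([np.sin(.0795),-np.cos(.0795)]); print('bar centre',c,'tool .5353 .0256')
print('targets',T(g,np.array([[-19,-20,0],[-27,-28,0],[75,62.5,0]])/1e3))
E
python3 fit2.py
```

```text
gauge [0.5666486  0.08403262 0.08227062] 4.713759218580494 [[-0.6 -0.2]
 [-1.   0.5]
 [ 0.6  0.2]
 [ 1.2 -0.7]
 [-0.1  0.4]]
[[0.51305832 0.09392458 0.1458    ]
 [0.54977118 0.09678619 0.1458    ]] [0.53141475 0.09535539 0.1458    ] 0.03682422124772393 4.456937587686263
bar centre [0.53697389 0.02557648] tool .5353 .0256
targets [[0.54935642 0.06253889 0.        ]
 [0.5420409  0.05390852 0.        ]
 [0.63625881 0.15248456 0.        ]]
```

>>> carry_out(
  series=[
    [[0.005,0.028,0,0,0,0.2],[0.005,0.028,-0.03,0,0,0.2],[0.005,0.028,-0.06,0,0,0.2],[0.005,0.028,-0.085,0,0,0.2],[0.005,0.028,-0.1,0,0,0.2],[0.005,0.028,-0.1055,0,0,0.2],[0.005,0.028,-0.1055,0,0,0.2],[0.005,0.028,-0.1055,0,0,0.2]],
  ],
)

```text
clock: 4.9
tool_pos: [0.541, 0.0543, 0.0949]
orientation: [0.0, 0.677, 0.736, 0.0]
contact_force: [0.5, -0.1, -2.6]
width: 0.0372
grasp_force: 32.3
```

>>> carry_out(
  series=[
    [[0.002,0,0,0,0,0],[0.004,0,0,0,0,0],[0.006,0,0,0,0,0],[0.006,0,0,0,0,0]],
  ],
)

```text
clock: 5.3
tool_pos: [0.5471, 0.0549, 0.0946]
orientation: [0.0, 0.677, 0.736, 0.0]
contact_force: [0.9, 0.8, -0.7]
width: 0.037
grasp_force: 32.3
```

>>> carry_out(
  series=[
    [[0.001,0,0,0,0,0],[0.002,0,0,0,0,0],[0.003,0,0,0,0,0],[0.003,0,0,0,0,0]],
  ],
)

```text
clock: 5.7
tool_pos: [0.5485, 0.0549, 0.0941]
orientation: [-0.001, 0.677, 0.736, -0.001]
contact_force: [-4.7, 2.1, 1.0]
width: 0.0378
grasp_force: 32.5
```

>>> carry_out(
  series=[
    [[0,0.002,0,0,0,0],[0,0.004,0,0,0,0],[0,0.006,0,0,0,0],[0,0.006,0,0,0,0]],
  ],
)

```text
clock: 6.1
tool_pos: [0.5482, 0.0599, 0.0938]
orientation: [-0.001, 0.677, 0.736, -0.002]
contact_force: [-5.3, -2.2, -1.1]
width: 0.0375
grasp_force: 32.3
```

>>> carry_out(
  series=[
    [[0,0.001,0,0,0,0],[0,0.002,0,0,0,0],[0,0.003,0,0,0,0],[0,0.004,0,0,0,0],[0,0.004,0,0,0,0]],
  ],
)

```text
clock: 6.6
tool_pos: [0.5481, 0.0631, 0.0938]
orientation: [-0.0, 0.677, 0.736, -0.002]
contact_force: [-6.5, -4.6, -1.2]
width: 0.0373
grasp_force: 32.3
```

>>> carry_out(
  series=[
    [[0,0.001,0,0,0,0],[0,0.002,0,0,0,0],[0,0.003,0,0,0,0],[0,0.003,0,0,0,0]],
  ],
)

```text
clock: 7.0
tool_pos: [0.5481, 0.0634, 0.0938]
orientation: [0.0, 0.678, 0.735, -0.004]
contact_force: [-5.4, -13.8, 0.2]
width: 0.0375
grasp_force: 32.5
```

>>> carry_out(
  series=[
    [[0,-0.002,-0.001,0,0,0],[0,-0.002,-0.002,0,0,0],[0,-0.002,-0.0025,0,0,0],[0,-0.002,-0.0025,0,0,0]],
  ],
)

```text
clock: 7.4
tool_pos: [0.548, 0.0631, 0.0929]
orientation: [0.0, 0.678, 0.735, -0.003]
contact_force: [-11.9, -8.7, 22.2]
width: 0.0377
grasp_force: 35.1
```

>>> carry_out(
  series=[
    [[0,0,0,0,0,0],[0,0,0,0,0,0],[0,0,0,0,0,0],[0,0,0,0,0,0],[0,0,0,0,0,0],[0,0,0,0,0,0],[0,0,0.03,0,0,0],[0,0,0.08,0,0,0],[0,0,0.108,0,0,0],[0,-0.03,0.108,0,0,0],[0,-0.035,0.108,0,0,0],[0,-0.035,0.108,0,0,0],[0,-0.035,0.108,0,0,0]],
  ],
  gripper=0,
)

```text
clock: 8.7
tool_pos: [0.5494, 0.0315, 0.1994]
orientation: [-0.0, 0.677, 0.736, -0.0]
contact_force: [-0.6, 0.8, -1.0]
width: 0.0856
grasp_force: 0.0
```

```bash
python3 - <<'E'
from h import *
grab('wrist','w3'); f=load('w3')['frame']
print(r.state()['tool_pos'])
crop('w3',230,0,300,270,2.2,'c4')
E
```

```text
[0.54946122 0.03183368 0.19943671]
```

View pics/c4.png

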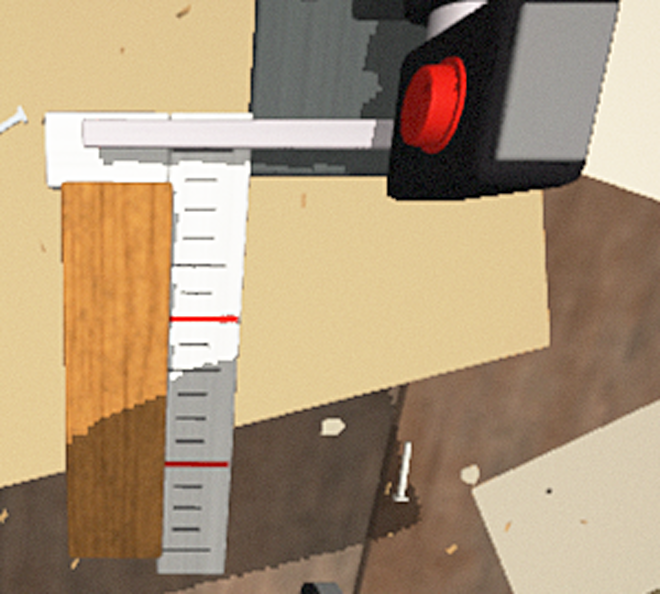

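The crop shows the bar flush: its top's right edge runs along the fence from (172,183) to (162,557), and its far end is at the stop. I'll check that numerically.

```bash
python3 - <<'E'
from h import *
from fit2 import T,least_squares
w=load('w3'); c=lambda a:np.array(a)/2.2+[230,0]
G=np.array([[-45,75,14],[-45,50,14],[30,75,14],[30,-110,14],[0,-110,14]])/1e3
P=c([[46,115],[49,187],[253,115],[224,573],[158,573]])
g=least_squares(lambda p:(w2px(w,T(p,G))-P).ravel(),[.55,.15,0]);print(g.x,g.fun)
g=g.x
q=px2w(w,c([[62,183],[172,183],[162,557],[69,557]]),.038)[:,:2]-g[:2]
R=np.array([[np.cos(g[2]),np.sin(g[2])],[-np.sin(g[2]),np.cos(g[2])]]); print((R@q.T).T*1e3)
# grip top corners, near edge
k=px2w(w,c([[498,162],[585,162]]),.112)[:,:2]-g[:2]; print((R@k.T).T*1e3)
E
```

```text
gauge [0.5666486  0.08403262 0.08227062] 4.713759218580494 [[-0.6 -0.2]
 [-1.   0.5]
 [ 0.6  0.2]
 [ 1.2 -0.7]
 [-0.1  0.4]]
[[0.51305832 0.09392458 0.1458    ]
 [0.54977118 0.09678619 0.1458    ]] [0.53141475 0.09535539 0.1458    ] 0.03682422124772393 4.456937587686263
bar centre [0.53697389 0.02557648] tool .5353 .0256
targets [[0.54935642 0.06253889 0.        ]
 [0.5420409  0.05390852 0.        ]
 [0.63625881 0.15248456 0.        ]]
[0.56699371 0.08376347 0.07924162] [-0.34991142 -1.01626838 -0.79435248  0.68409447  0.93312285 -0.67270962
  0.30648146  0.95661313 -0.0752893   0.85925891]
[[-37.7416075   49.80364331]
 [ -0.97592772  49.92360616]
 [ -0.46744922 -88.83474566]
 [-37.92349046 -88.96861653]]
[[66.0948179  48.04397475]
 [85.70220666 48.10767015]]
```

The bar is flush and parallel, so next is the grip.

>>> carry_out(
  series=[
    [[0.02,0.03,0.03,0,0,0],[0.045,0.065,0.03,0,0,0],[0.07,0.1,0.03,0,0,0],[0.085,0.122,0.03,0,0,0],[0.085,0.122,0.03,0,0,0],[0.085,0.122,0.0,0,0,0],[0.085,0.122,-0.03,0,0,0],[0.085,0.122,-0.05,0,0,0],[0.085,0.122,-0.056,0,0,0],[0.085,0.122,-0.056,0,0,0]],
  ],
)

```text
clock: 9.75
tool_pos: [0.634, 0.1529, 0.143]
orientation: [-0.001, 0.677, 0.736, -0.001]
contact_force: [0.2, 0.5, 1.0]
width: 0.0853
grasp_force: 0.0
```

>>> carry_out(
  series=[
    [[0,0,0,0,0,0],[0,0,0,0,0,0],[0,0,0,0,0,0],[0,0,0,0,0,0],[0,0,0,0,0,0],[0,0,0,0,0,0],[0,0,0,0,0,0],[0,0,0,0,0,0],[0,0,0,0,0,0],[0,0,0,0,0,0]],
  ],
  gripper=1,
  grip_force=40,
)

```text
clock: 10.75
tool_pos: [0.6344, 0.1529, 0.1447]
orientation: [-0.0, 0.677, 0.736, -0.0]
contact_force: [-3.1, -0.0, 7.3]
width: 0.0264
grasp_force: 42.4
```

The opening is 26 mm, so the button is pressed. Pulling now.

>>> carry_out(
  series=[
    [[0.0004,-0.005,0,0,0,0],[0.0012,-0.015,0,0,0,0],[0.002,-0.025,0,0,0,0],[0.003,-0.035,0,0,0,0],[0.0037,-0.045,0,0,0,0],[0.0045,-0.055,0,0,0,0],[0.0053,-0.065,0,0,0,0],[0.006,-0.075,0,0,0,0],[0.007,-0.085,0,0,0,0],[0.0078,-0.095,0,0,0,0],[0.0086,-0.105,0,0,0,0],[0.0092,-0.112,0,0,0,0],[0.0097,-0.118,0,0,0,0],[0.0099,-0.12,0,0,0,0],[0.01,-0.122,0,0,0,0],[0.01,-0.122,0,0,0,0]],
  ],
)

```text
clock: 12.35
tool_pos: [0.6441, 0.0329, 0.1447]
orientation: [-0.001, 0.676, 0.737, 0.001]
contact_force: [-4.6, 5.8, 8.1]
width: 0.0263
grasp_force: 42.2
```

>>> carry_out(
  series=[
    [[0,-0.001,0,0,0,0],[0,-0.002,0,0,0,0],[0,-0.002,0,0,0,0],[0,-0.002,0,0,0,0]],
  ],
)

```text
clock: 12.75
tool_pos: [0.6441, 0.0328, 0.1447]
orientation: [-0.002, 0.676, 0.737, 0.002]
contact_force: [-4.3, 10.8, 6.2]
width: 0.0263
grasp_force: 42.3
```

```bash
python3 - <<'E'
from h import *
s=r.state();print(s['tool_pos'],s['contact_force'],s['width'])
grab('scene','s2');crop('s2',100,200,180,130,4.4,'c5')
E
```

```text
[0.64407121 0.03276609 0.14469669] [-4.32433894 10.8004533   6.19176373] 0.026258330353815317
```

View pics/c5.png

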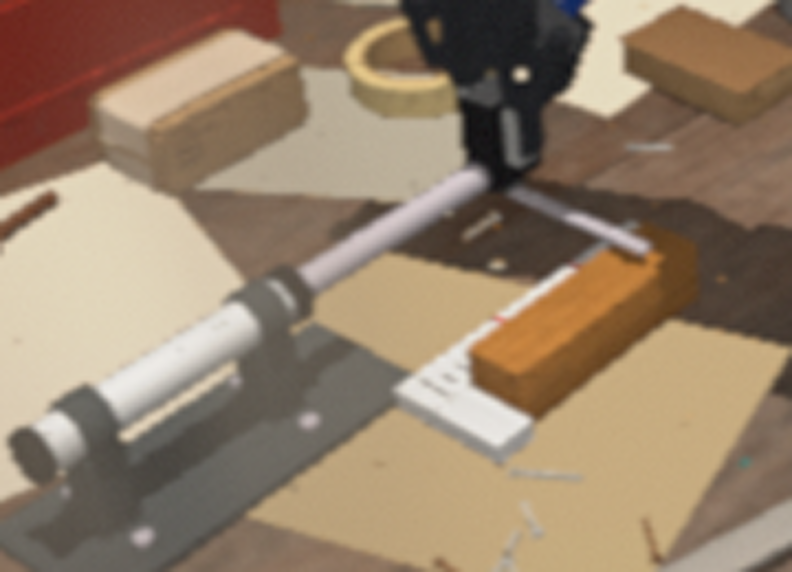

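The telescope is out 120 mm at its hard end, with force building against the stop. The bar lies against the fence and stop, with the cursor over its far end. Handing in.

```bash
python3 -c "
from bench import r
print(r.sign_off())"
```

```text
the job is handed in; nothing more can be done
None
```

I laid the bar flush against the fence and end stop and let it go, then pulled the telescope 120 mm out to its second stop, still held there with the button squeezed. I handed the job in at about 13 s; the hand-in gave no verdict.

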